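# Tilt the drilling table and hold the sill channel flush on it

## Robot

A 7-joint arm with a two-finger parallel gripper is mounted at the origin on a cart in front of the work surface, level with it; the furniture and walls round the work are solid. World frame = base frame: x ahead of the robot, y to its left, z up, the work surface at z = 0. Lengths are in m, angles in rad, forces in N, time in s.
With the tool pointing down it reaches from about 0.425 to 0.925 m from the base axis. Payload 6.8 kg.
Tool frame: the origin (TCP) lies on the centre line of the jaws, within the pads' length; the fingertips stand 8 mm ahead of it and the grasp point (between the pads) lies 11 mm behind it (bot.tips_ahead is the distance from the TCP to the fingertips, in m); z points along the fingers, y is the line along which they close (so a half turn about z gives the same grasp; the last joint's range is limited). The gripper opens to 85 mm and grips with 20 to 120 N. Pads are 22 mm wide; open, the fingers measure 114 mm over their backs; the gripper's body (76 mm by 85 mm) begins 54 mm behind the grasp point. The pads swing forward as they close: fully open they stand 13 mm farther back than shut.
Start: joints at [1.222, 0.477, 0.022, 1.555, -0.011, 1.109, -0.083], TCP at [0.161, -0.656, 0.239] pointing down, gripper open.
Joint ranges: [-2.96, 2.96], [-0.34, 2.1], [-1.41, 1.46], [0.24, 2.44], [-1.37, 4.51], [0.17, 1.92], [-2.96, 2.96]. Speed limits (rad/s): [2.39, 2.39, 3.14, 3.14, 3.14, 3.14, 3.14].

## Interface

Orientations are given as a unit quaternion [w, x, y, z].
In Python, from station import bot gives the robot as it stands.
- The arm moves only by the tool send_rows, never from a script. Its argument "deltas" is text: rows parted by semicolons, each of 4 numbers parted by spaces: the shift along the tool's x, y, z in m, then the turn about the tool's z in degrees. In form: x y z spin; .... A call has 1 to 5 rows; each row is the pose to reach, as a shift and turn from the pose commanded when the call began, along the tool's axes at that moment; what a row does not reach only later rows make up. A row lasts 1/10 s, in which the tool goes at most 50 mm and 8.59 degrees, less where a joint would pass 70% of its speed; a pose out of reach is approached as far as the arm can. A call with a gripper value outside its range is refused whole. "claw" is the opening, from 0 (shut) to 1 (fully open), set as the call begins (left out, the last holds). The fingers move at their own pace and stop on an object; "force" is the grip in N (left out, the last holds). Time passes only in rows, so rows that repeat a pose let the fingers close. It gives the time, the measured TCP pose, the force, the opening and the grip force at its end, in the units of the state.
- bot.get_obs(): the state, without advancing time (a new reading comes with each control period).
- bot.read_camera(name): name is "side" or "top" or "wrist"; returns a dict with "img" (480x640x3 uint8, red, green, blue), "depth" (480x640 float32, m along the optical axis (not along the pixel's ray), 0 where there is no reading), "fx", "fy", "cx", "cy" (pixels), "dist_coeffs" ([k1, k2, p1, p2, k3] as OpenCV has them; the pictures are not rectified), "camera_from_world" (4x4, takes a point from world to camera coordinates). Camera axes: x right, y up, looking along -z (the intrinsics and any distortion apply to the point x, -y, -z); pixel columns grow to the right and rows downward; lengths in m; the calibration is good to about 2 mm. A picture is of the moment at which its call begins.
- bot.hand_in(): hands the job in; it is judged then, once.
Trained networks look in a picture, given as the dict that the camera call returned (one of the last four; its "shot" number tells which), for a name from the list of things; names that differ only in an ending like _2 or _b are one class to them, and where a whole thing is asked for, a point or a joint stands for the part that bears it (a point fixed in the world has none). Each returns a list of dicts, best first, with "confidence" (0 to 1); they miss things now and then, are a little off and sometimes report something else, mostly with a low value. They report only what shows in the picture. A call takes as long as a camera call.
- bot.masks_of(picture, query): "mask" (480x640 bool, what is visible of it).
- bot.landmark_of(picture, query): "xyz" ([x, y, z] in m, in world coordinates, good to about 4 mm: a listed point, or the origin of a listed thing).
The state is a dict: "t": time; "q": joint angles; "joint_vel": joint speeds; "joint_torque": joint torques, N m; "eef_pos": TCP position; "tool_rot": TCP orientation; "contact_force": force on the tool from outside, world axes, zero at the start; "torque": the same for the moment, N m; "gripper_width": opening from 0.0 (shut) to 1.0 (fully open); "grasp_force": force on a finger pad.
Only numpy, scipy, OpenCV 4.12 (cv2) and the standard library are available. Lean on these libraries where they do the work, as an engineer would, in place of code of your own. Each camera call takes 0.05 s, during which the arm holds its last target. There are 200 camera calls.

## Task

Set the tilting table for an angled drain hole: turn its handwheel, regripping as needed, until the table top is tilted 20 degrees. Then take the aluminium U channel, tilt it to the slope and lay it open side up and lengthwise down the table, its lower end between the two guide blocks and up against the end stop, its web flush on the table face. Finish holding it like that, still gripped and pressed onto the table with a light steady force (about the weight of a full mug, not just its own weight), ready to be drilled; leave the table at 20 degrees and everything else on the desk where it is.

Things in the scene. Friction and masses are not known exactly. Their poses are not given: they have to be found in the camera images.
- tilt_base: Cast base of the tilting drilling table, fixed to the desk: 190 deep (x), 205 wide, two cheeks, round gear housing at the left (+y), 142 high, reaching 107 left of the middle. Origin: on the desk under the middle of the table top; x points away from the handwheel side, y left, z up. Placed and turned differently each time.
- handwheel (a joint): Handwheel angle, rad, range -0.3 to 10.4. Grows clockwise as seen from the wheel's free side (the rim's top goes to tilt_base's -y) and then tilts the table more: table tilt = wheel angle / 18, 20 degrees a turn (6.28 rad = 20 degrees). About 0.12 N m of friction (2.5 N at the rim); self-locking, stays where it is left.
- wheel_hub (a point): Centre of the aluminium handwheel, at [-155, 92, 62] in tilt_base's frame. The wheel stands upright, its axis along tilt_base's x. Rim: 14 thick round bar on a 48 radius, three thin spokes; its top is 117 above the desk. Pinch the rim from above, near its top, one finger on either side of its plane; 37 is free on each side.
- drill_table: Tilting table top: steel, 194 long (x, down the slope), 110 wide (y), with two T-slots. Origin: on the level trunnion axis (its y), 100 above the desk over tilt_base's origin; x points up the slope, z square out of the face. Tilt = angle of z from vertical, always near (wheel) end down. A line scale on the gear housing has a line every 5 degrees, longer every 10.
- seat (a point): Point on the table's face, 30 along z from drill_table's origin, same axes: where the middle of the seated channel's underside belongs. In this frame a dark end stop, 14 high, 86 wide, crosses the lower end, its upper side at x = -80; two dark guide blocks, 11 high, reach from it to x = -46, the gap between them 37 (y = -18.5 to 18.5).
- channel: The piece to drill: aluminium U channel, 160 long (its y), 32 wide (x), 26 high, walls 2 thick, about 0.09 kg, web down and open side up. Lies on the desk to the right with two other offcuts, crosswise to the robot's x, turned by up to 0.25. Origin: middle of its underside. Both ends alike. Grip across its 32 width at mid-length.
- tee_offcut: Bystander: aluminium T profile offcut, 140 long, 40 wide, 30 high, lying flange down beside the channel; not the piece to drill.
- angle_offcut: Bystander: aluminium L profile offcut, 120 long, 30 wide, 30 high, lying beside the channel; not the piece to drill.
- tape_measure: Bystander: yellow tape measure standing on edge, 37 x 83 x 64.
- glue_bottle: Bystander: small white bottle with a thin nozzle, 29 across, 85 tall.
- masking_tape: Bystander: roll of masking tape lying flat, 69 across, 24 high.
- screw_box: Bystander: small cardboard box, 66 x 95 x 43.
- corner_key_0: Bystander: cast L-shaped corner key, 45 x 45 x 28.
- corner_key_1: Bystander: second cast corner key, 45 x 45 x 28.

How it is judged:
By the outcome, as a careful person would: the job done as asked, in the order asked, and still so for the second after the job is handed in, while the arm keeps its last pose, push and grip.
It also fails if it takes over 67 s, if anything falls off the work surface, if the arm or the gripper's body presses on something with over 40 N, if the wrist force passes 120 N, or if a joint passes its speed limit or range.

## Working session

There is one attempt and no reset: what is moved stays moved. The work goes in short steps, Python scripts to look and compute and a tool call to move; the robot and the scene stay as the last step left them, time stands still between calls to the robot, and variables do not carry over. Pictures are saved under pics/ and viewed, at most 10 in all, crops included, and the job is handed in when it is done.

Besides the shell and the picture viewer there is one more tool, called after "Request:" as a command line: name --argument value ..., lists and objects as JSON in quotes. send_rows: Moves the arm, as the interface text tells. Its arguments: {"type":"object","properties":{"deltas":{"type":"string"},"claw":{"type":"number"},"force":{"type":"number"}},"required":["deltas"]}

```bash
ls; mkdir -p pics; cat > h.py <<'E'
import numpy as np, cv2
from station import bot
from scipy.spatial.transform import Rotation as R
def world(p):
    """480x640x3 world points, nan where no depth"""
    v,u=np.mgrid[0:480,0:640].astype(np.float32)
    K=np.array([[p['fx'],0,p['cx']],[0,p['fy'],p['cy']],[0,0,1.]])
    n=cv2.undistortPoints(np.stack([u.ravel(),v.ravel()],1)[:,None],K,np.array(p['dist_coeffs'],float))[:,0]
    d=p['depth'].ravel().astype(float); d=np.where(d>0,d,np.nan)
    c=np.stack([n[:,0]*d,-n[:,1]*d,-d,np.ones_like(d)],1)
    return (c@np.linalg.inv(np.array(p['camera_from_world'])).T)[:,:3].reshape(480,640,3)
def save(p,name,box=None,scale=1):
    im=p['img'][:,:,::-1]
    if box: im=im[box[1]:box[3],box[0]:box[2]]
    cv2.imwrite('pics/'+name,cv2.resize(im,None,fx=scale,fy=scale,interpolation=cv2.INTER_CUBIC))
def tcp():
    o=bot.get_obs(); q=np.array(o['tool_rot'])
    return np.array(o['eef_pos']),R.from_quat(q[[1,2,3,0]]).as_matrix(),o
E
python3 - <<'E'
from h import *
np.set_printoptions(precision=4,suppress=True)
P,M,o=tcp(); print(P,M,o['t'],o['contact_force'])
for c in ('top','side'):
    p=bot.read_camera(c); save(p,c+'0.png')
    for n in ['tilt_base','wheel_hub','drill_table','seat','channel','tee_offcut','angle_offcut']:
        l=bot.landmark_of(p,n); print(c,n,[(np.round(x['xyz'],4).tolist(),round(x['confidence'],2)) for x in l[:2]])
    W=world(p)
    for n in ['channel','handwheel','drill_table']:
        m=bot.masks_of(p,n)
        if m:
            w=W[m[0]['mask']]; w=w[~np.isnan(w[:,0])]
            print(' mask',n,m[0]['confidence'],len(w),np.median(w,0),np.percentile(w,[2,98],axis=0).round(3).tolist())
E
```

```text
pics
[ 0.1608 -0.6549  0.2383] [[ 0.9711  0.2385 -0.0006]
 [ 0.2385 -0.9711  0.0018]
 [-0.0001 -0.0019 -1.    ]] 0.0 [-0.0328 -0.2359  0.4751]
top tilt_base [([0.6303, -0.004, 0.002], 0.95)]
top wheel_hub [([0.4689, 0.0678, 0.0631], 0.52)]
top drill_table [([0.6309, -0.0013, 0.1013], 0.93), ([0.4555, -0.3211, 0.0021], 0.39)]
top seat [([0.6268, -0.0016, 0.1302], 0.78)]
top channel [([0.5439, -0.2936, -0.0018], 0.85)]
top tee_offcut [([0.6509, 0.3407, -0.0019], 0.72), ([0.6309, -0.3119, 0.0013], 0.56)]
top angle_offcut [([0.4546, -0.3222, 0.0031], 0.77), ([0.471, 0.0667, 0.0623], 0.73)]
 mask channel 0.57 439 [ 0.5452 -0.2942  0.0045] [[0.521, -0.368, -0.002], [0.566, -0.219, 0.03]]
 mask handwheel 0.73 289 [0.4682 0.0675 0.0816] [[0.456, 0.019, 0.001], [0.51, 0.112, 0.118]]
 mask drill_table 0.59 2137 [ 0.6296 -0.0048  0.1305] [[0.537, -0.063, 0.11], [0.722, 0.052, 0.145]]
side tilt_base [([0.6309, -0.006, 0.005], 0.55)]
side wheel_hub [([0.4686, 0.0612, 0.0599], 0.82)]
side drill_table [([0.6288, -0.0011, 0.0994], 0.79)]
side seat [([0.6277, -0.0055, 0.1288], 0.61)]
side channel [([0.5449, -0.293, 0.0001], 0.69), ([0.5689, 0.3693, -0.0016], 0.43)]
side tee_offcut [([0.6323, -0.3085, 0.0001], 0.94)]
side angle_offcut [([0.4548, -0.3241, 0.0015], 0.73)]
 mask channel 0.63 1065 [ 0.5455 -0.3017  0.0039] [[0.518, -0.372, -0.0], [0.568, -0.218, 0.028]]
 mask handwheel 0.7 497 [0.4695 0.0597 0.0698] [[0.453, 0.014, -0.0], [0.511, 0.12, 0.116]]
```

```bash
python3 - <<'E'
import cv2,numpy as np
a=cv2.imread('pics/top0.png');b=cv2.imread('pics/side0.png')
cv2.imwrite('pics/both0.png',cv2.resize(np.vstack([a,b]),(400,600)) if 0 else np.hstack([cv2.resize(a,(400,300)),cv2.resize(b,(400,300))]))
E
```

```text
(no output)
```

View pics/top0.png

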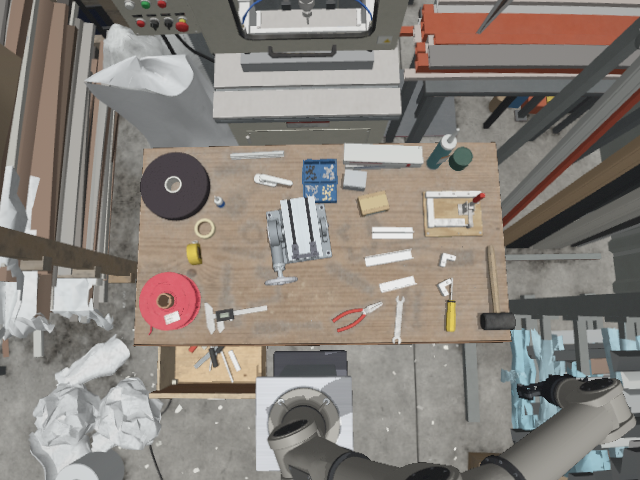

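View pics/side0.png

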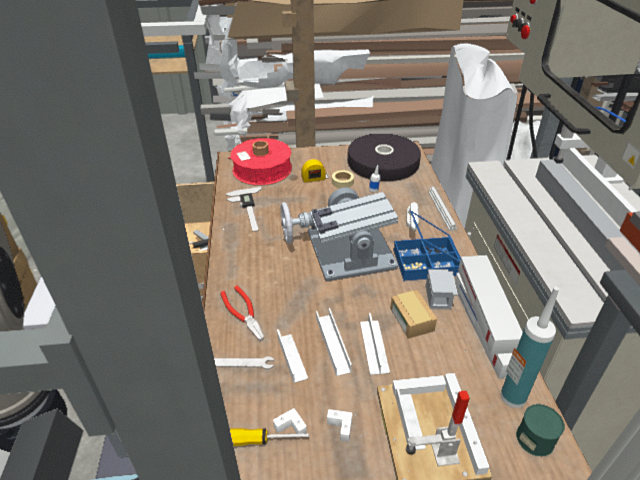

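```bash
cat >> h.py <<'E'
def table(p):
    """fit table plane: tilt deg, yaw deg, centre of face rect"""
    W=world(p).reshape(-1,3); c=np.array([.63,-.003])
    w=W[(np.hypot(*(W[:,:2]-c).T)<.12)&(W[:,2]>.085)&(W[:,2]<.19)]
    best=None; g=np.random.default_rng(0)
    for _ in range(400):
        a=w[g.choice(len(w),3,False)]; n=np.cross(a[1]-a[0],a[2]-a[0])
        if np.linalg.norm(n)<1e-4: continue
        n/=np.linalg.norm(n); n*=np.sign(n[2])
        if n[2]<.8: continue
        i=abs((w-a[0])@n)<.003
        if best is None or i.sum()>best.sum(): best=i
    for _ in range(3):
        q=w[best]; m=q.mean(0); n=np.linalg.svd(q-m,full_matrices=False)[2][2]; n*=np.sign(n[2]); best=abs((w-m)@n)<.003
    r=cv2.minAreaRect(q[:,:2].astype(np.float32)*1000)
    return dict(n=n.round(4),tilt=np.degrees(np.arccos(n[2])).round(2),naz=np.degrees(np.arctan2(n[1],n[0])).round(1),m=m.round(4),N=len(q),rect=r,zc=m[2]-((c-m[:2])@n[:2])/n[2])
def rect(w,lo,hi):
    q=w[(w[:,2]>lo)&(w[:,2]<hi)]; return cv2.minAreaRect(q[:,:2].astype(np.float32)*1000)
E
python3 - <<'E'
from h import *
np.set_printoptions(precision=4,suppress=True)
for c in ('top','side'):
    p=bot.read_camera(c); print(c,table(p))
    W=world(p)
    m=bot.masks_of(p,'channel')[0]['mask']; w=W[m]; print('ch',rect(w,-.003,.04))
    m=bot.masks_of(p,'handwheel')[0]['mask']; w=W[m]; w=w[(w[:,2]>.02)&(w[:,0]<.5)];
    vx,vy,x,y=cv2.fitLine(w[:,:2].astype(np.float32),cv2.DIST_HUBER,0,.001,.001).ravel(); print('wheel line',np.degrees(np.arctan2(vy,vx)),x,y,w[:,2].max())
E
```

```text
top {'n': array([-0.1478, -0.0311,  0.9885]), 'tilt': np.float64(8.69), 'naz': np.float64(-168.1), 'm': array([0.6373, 0.0006, 0.1315]), 'N': 1185, 'rect': ((627.8287963867188, 10.943046569824219), (191.47767639160156, 183.93321228027344), 8.001517295837402), 'zc': np.float64(0.13027646225598072)}
ch ((546.2384033203125, -295.8172912597656), (37.57634735107422, 162.3723907470703), 9.216190338134766)
wheel line -81.39096 0.46572194 0.060596615 0.12684834163094627
side {'n': array([-0.1429, -0.0202,  0.9895]), 'tilt': np.float64(8.3), 'naz': np.float64(-172.0), 'm': array([ 0.6378, -0.0043,  0.1311]), 'N': 1707, 'rect': ((626.7640380859375, 8.737663269042969), (192.773681640625, 184.59085083007812), 8.052566528320312), 'zc': np.float64(0.13001881992225503)}
ch ((542.6902465820312, -293.4546813964844), (33.219329833984375, 164.81874084472656), 8.962441444396973)
wheel line -80.17465 0.46556512 0.054967668 0.11799050226445384
```

Request:
send_rows --deltas "0.2 -0.115 0.0 0; 0.2 -0.115 0.0 0; 0.2 -0.115 0.0 0; 0.2 -0.115 0.0 0; 0.2 -0.115 0.0 0" --claw 0.6

```text
t: 1.9
eef_pos: [0.3314, -0.4928, 0.2396]
tool_rot: [-0.0, 0.992, 0.122, 0.001]
contact_force: [1.4, -0.8, -0.2]
gripper_width: 0.599
grasp_force: 0.0
```

Request:
send_rows --deltas "0.208 -0.12 0.0 0; 0.208 -0.12 0.0 0; 0.208 -0.12 0.0 0; 0.208 -0.12 0.0 0; 0.208 -0.12 0.0 0"

```text
t: 2.4
eef_pos: [0.5034, -0.3272, 0.2396]
tool_rot: [-0.0, 0.993, 0.121, 0.001]
contact_force: [0.3, -0.4, -0.0]
gripper_width: 0.597
grasp_force: 0.0
```

Request:
send_rows --deltas "0 0 0 -8.5; 0 0 0 -17; 0 0 0 -25.5; 0 0 0 -34; 0 0 0 -42"

```text
t: 2.9
eef_pos: [0.5012, -0.3301, 0.2394]
tool_rot: [0.0, 0.882, 0.471, 0.0]
contact_force: [-0.1, -0.5, -0.4]
gripper_width: 0.601
grasp_force: 0.0
```

Request:
send_rows --deltas "0 0 0 -8.5; 0 0 0 -17; 0 0 0 -25.5; 0 0 0 -34; 0 0 0 -43"

```text
t: 3.4
eef_pos: [0.5011, -0.3301, 0.2394]
tool_rot: [0.0, 0.651, 0.759, -0.0]
contact_force: [-0.1, -1.4, -0.4]
gripper_width: 0.604
grasp_force: 0.0
```

```bash
python3 - <<'E'
from h import *
np.set_printoptions(precision=4,suppress=True)
P,M,o=tcp(); print(P,M.tolist(),o['t'],o['q'])
p=bot.read_camera('wrist'); save(p,'w1.png')
print(bot.landmark_of(p,'channel'))
W=world(p); m=bot.masks_of(p,'channel')
if m: print(rect(W[m[0]['mask']],.015,.035),rect(W[m[0]['mask']],-.005,.035))
E
```

```text
[ 0.5011 -0.3301  0.2394] [[-0.1517738344542713, 0.9884152443165903, 8.93175392616578e-05], [0.9884152288494665, 0.15177384879095754, -0.00018493684466799995], [-0.0001963504632039397, 6.0214241962446406e-05, -0.9999999789103703]] 3.4 [ 0.8077  0.3882 -0.4265  1.718   0.1793  1.0738  0.4757]
[{'xyz': [0.5441, -0.2897, -0.0021], 'confidence': 0.74}]
((542.467529296875, -292.69146728515625), (32.45570755004883, 160.27247619628906), 9.027511596679688) ((545.66259765625, -295.54888916015625), (38.36674118041992, 171.800537109375), 9.128573417663574)
```

View pics/w1.png

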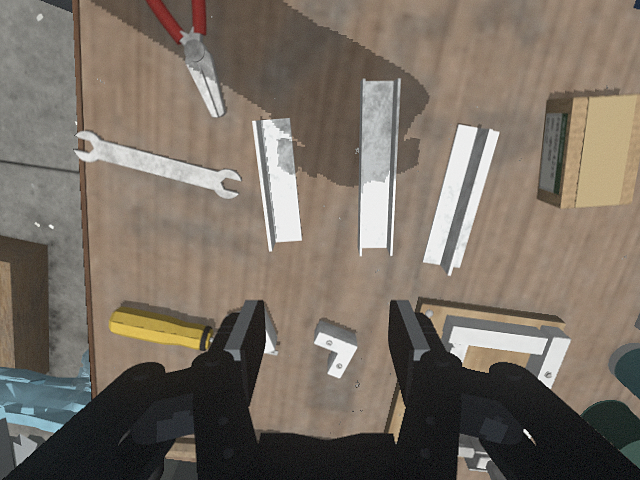

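Request:
send_rows --deltas "0.331 0.0175 -0.02 0; 0.331 0.0175 -0.02 0; 0.331 0.0175 -0.02 0; 0.331 0.0175 -0.02 0; 0.331 0.0175 -0.02 0"

```text
t: 4.05
eef_pos: [0.4774, -0.0797, 0.2547]
tool_rot: [0.0, 0.655, 0.755, 0.0]
contact_force: [0.9, 0.0, 0.5]
gripper_width: 0.599
grasp_force: 0.0
```

Request:
send_rows --deltas "0.081 0.0035 -0.0 0; 0.081 0.0035 -0.0 0; 0.081 0.0035 -0.0 0; 0.081 0.0035 -0.0 0"

```text
t: 4.45
eef_pos: [0.4695, -0.0006, 0.2546]
tool_rot: [0.0, 0.654, 0.757, -0.0]
contact_force: [0.6, -0.0, 0.5]
gripper_width: 0.603
grasp_force: 0.0
```

```bash
python3 - <<'E'
from h import *
np.set_printoptions(precision=4,suppress=True)
P,M,o=tcp(); print(P,M[:,:2].T.tolist(),o['t'],o['q'])
p=bot.read_camera('wrist'); save(p,'w2.png')
for n in ('wheel_hub','seat','drill_table','tilt_base'): print(n,bot.landmark_of(p,n)[:1])
W=world(p); m=bot.masks_of(p,'handwheel')
if m:
    w=W[m[0]['mask']]; w=w[(w[:,2]>.09)&(w[:,0]<.5)]
    vx,vy,x,y=cv2.fitLine(w[:,:2].astype(np.float32),cv2.DIST_HUBER,0,.001,.001).ravel(); print(len(w),'wheel line',np.degrees(np.arctan2(vy,vx)),x,y,np.percentile(w,[2,50,98],axis=0))
    for a in (x,): pass
print(table(p))
E
```

```text
[ 0.4695 -0.0006  0.2546] [[-0.1446587174241196, 0.9894814569289306, -0.0005494242531027049], [0.9894814684830365, 0.14465897092436422, 0.0004534972525341825]] 4.45 [ 0.4404  0.1722 -0.6303  1.9771  0.1189  1.0276 -0.0993]
wheel_hub [{'xyz': [0.4663, 0.0699, 0.0624], 'confidence': 0.83}]
seat [{'xyz': [0.6256, 0.0019, 0.1284], 'confidence': 0.95}]
drill_table [{'xyz': [0.6334, -0.0018, 0.1006], 'confidence': 0.84}]
tilt_base [{'xyz': [0.6294, -0.001, -0.0013], 'confidence': 0.91}]
2395 wheel line -82.19849 0.46460998 0.07164606 [[0.4551 0.0265 0.092 ]
 [0.4646 0.0726 0.1109]
 [0.4746 0.1125 0.1171]]
{'n': array([-0.1437, -0.0232,  0.9894]), 'tilt': np.float64(8.37), 'naz': np.float64(-170.8), 'm': array([0.6244, 0.0046, 0.1294]), 'N': 24522, 'rect': ((606.3912353515625, 10.463821411132812), (170.1998748779297, 182.071533203125), 20.320035934448242), 'zc': np.float64(0.13000233488630022)}
```

View pics/w2.png

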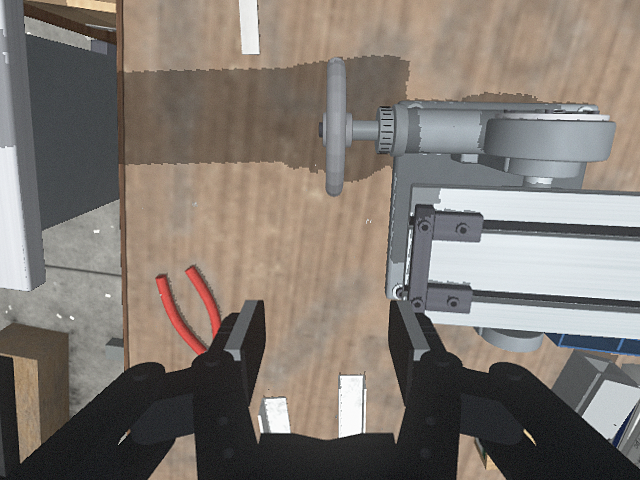

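Request:
send_rows --deltas "0.108 0.0057 0 0; 0.108 0.0057 0 0; 0.108 0.0057 0 0; 0.108 0.0057 0.05 0; 0.108 0.0057 0.09 0" --claw 0.5

```text
t: 5.25
eef_pos: [0.46, 0.1066, 0.1635]
tool_rot: [0.001, 0.654, 0.757, 0.001]
contact_force: [0.3, -0.6, -0.7]
gripper_width: 0.499
grasp_force: 0.0
```

Request:
send_rows --deltas "0 0 0.03 0; 0 0 0.06 0; 0 0 0.085 0; 0 0 0.085 0"

```text
t: 5.65
eef_pos: [0.4573, 0.1053, 0.0766]
tool_rot: [-0.002, 0.654, 0.757, -0.003]
contact_force: [0.0, -0.5, 0.7]
gripper_width: 0.502
grasp_force: 0.0
```

Request:
send_rows --deltas "0 0 0 0; 0 0 0 0; 0 0 0 0; 0 0 0 0; 0 0 0 0" --claw 0 --force 30

```text
t: 6.15
eef_pos: [0.4608, 0.107, 0.0806]
tool_rot: [0.001, 0.654, 0.757, 0.001]
contact_force: [2.2, -0.2, 4.8]
gripper_width: 0.156
grasp_force: 31.4
```

```bash
python3 - <<'E'
from h import *
P,M,o=tcp(); print(P,o['t'],o['q'],o['contact_force'],o['torque'],o['gripper_width'],o['grasp_force'])
u=M[:2,0]; h=np.array([.465,.0695]); print((P[:2]-h)@M[:2,:2])
E
```

```text
[0.46079387 0.10702593 0.08058262] 6.15 [ 0.14056102  0.44668308 -0.60147383  2.128892    0.40376782  0.67382194
 -0.58918716] [ 2.17509187 -0.20756928  4.82827163] [-0.12009971 -0.45133616 -0.15728068] 0.15587245260242966 31.357304323464632
[0.03773868 0.00129571]
```

Request:
send_rows --deltas "-0.0028 0 -0.0034 0; -0.006 0 -0.0065 0; -0.0094 0 -0.0092 0; -0.013 0 -0.0117 0; -0.0168 0 -0.0138 0"

```text
t: 6.65
eef_pos: [0.4628, 0.0923, 0.0936]
tool_rot: [-0.0, 0.653, 0.757, 0.002]
contact_force: [4.5, 7.0, -6.0]
gripper_width: 0.149
grasp_force: 29.2
```

Request:
send_rows --deltas "-0.004 0 -0.0018 0; -0.0082 0 -0.0032 0; -0.0125 0 -0.0041 0; -0.0168 0 -0.0048 0; -0.0212 0 -0.005 0"

```text
t: 7.15
eef_pos: [0.4655, 0.0723, 0.0991]
tool_rot: [-0.001, 0.653, 0.758, 0.002]
contact_force: [-0.5, 6.6, 5.3]
gripper_width: 0.155
grasp_force: 29.8
```

```bash
python3 - <<'E'
from h import *
P,M,o=tcp(); print(P,M[:,2],o['t'],o['contact_force'],o['torque'],o['gripper_width'],o['grasp_force'])
h=np.array([.465,.0695]); print((P[:2]-h)@M[:2,:2])
print(table(bot.read_camera('side')))
E
```

```text
[0.46549831 0.07225255 0.09909513] [ 0.00217846  0.00425898 -0.99998856] 7.15 [-0.47135814  6.60339237  5.33865096] [ 1.80877001  0.08939325 -0.12411013] 0.1550147491251995 29.798047207295895
[0.00264858 0.00089985]
{'n': array([-0.185 , -0.0266,  0.9824]), 'tilt': np.float64(10.77), 'naz': np.float64(-171.8), 'm': array([ 0.6373, -0.0043,  0.1315]), 'N': 1741, 'rect': ((625.2971801757812, 8.456016540527344), (190.6992645263672, 184.8806610107422), 7.8625102043151855), 'zc': np.float64(0.1301481219704497)}
```

Request:
send_rows --deltas "-0.0044 0 0.0002 0; -0.0088 0 0.0008 0; -0.013 0 0.0018 0; -0.0172 0 0.0032 0; -0.0212 0 0.005 0"

```text
t: 7.7
eef_pos: [0.4685, 0.05, 0.0943]
tool_rot: [-0.0, 0.653, 0.757, 0.001]
contact_force: [-0.9, 3.2, 9.0]
gripper_width: 0.152
grasp_force: 32.2
```

Request:
send_rows --deltas "-0.0038 0 0.0021 0; -0.0075 0 0.0046 0; -0.0109 0 0.0074 0; -0.014 0 0.0105 0; -0.0168 0 0.0138 0"

```text
t: 8.2
eef_pos: [0.4709, 0.0327, 0.0804]
tool_rot: [0.0, 0.653, 0.757, 0.001]
contact_force: [-1.5, 0.9, 10.1]
gripper_width: 0.151
grasp_force: 38.4
```

```bash
python3 - <<'E'
from h import *
P,M,o=tcp(); print(P,M[:,2],o['t'],o['contact_force'],o['torque'],o['gripper_width'],o['grasp_force'])
h=np.array([.465,.0695]); print((P[:2]-h)@M[:2,:2])
print(table(bot.read_camera('side')))
E
```

```text
[0.47087216 0.03269031 0.08041653] [ 0.00120333  0.00117199 -0.99999859] 8.2 [-1.53877532  0.86834991 10.10714298] [ 0.82261234  0.68280369 -0.18694939] 0.15126698941389619 38.38534142822027
[-0.03727256  0.00043609]
{'n': array([-0.2343, -0.032 ,  0.9716]), 'tilt': np.float64(13.68), 'naz': np.float64(-172.2), 'm': array([ 0.6359, -0.0045,  0.1317]), 'N': 1762, 'rect': ((623.7864990234375, 9.895957946777344), (188.31411743164062, 177.14068603515625), 8.021761894226074), 'zc': np.float64(0.13030743625878977)}
```

Request:
send_rows --deltas "0 0 0 0; 0 0 0 0; 0 0 0 0; 0.02 0 -0.03 0; 0.04 0 -0.035 0" --claw 0.5

```text
t: 8.75
eef_pos: [0.4656, 0.0714, 0.1162]
tool_rot: [0.001, 0.654, 0.756, 0.001]
contact_force: [1.4, 0.9, 0.0]
gripper_width: 0.502
grasp_force: 0.0
```

Request:
send_rows --deltas "0.02 0 0.005 0; 0.0374 0 0.0367 0; 0.0374 0 0.0367 0; 0.0374 0 0.0367 0"

```text
t: 9.15
eef_pos: [0.4584, 0.1078, 0.0774]
tool_rot: [-0.001, 0.653, 0.757, -0.001]
contact_force: [-0.8, 0.3, 0.2]
gripper_width: 0.501
grasp_force: 0.0
```

Request:
send_rows --deltas "0 0 0 0; 0 0 0 0; 0 0 0 0; 0 0 0 0; 0 0 0 0" --claw 0 --force 30

```text
t: 9.65
eef_pos: [0.4607, 0.1075, 0.0784]
tool_rot: [0.001, 0.654, 0.756, 0.001]
contact_force: [4.8, -2.2, 2.8]
gripper_width: 0.156
grasp_force: 31.4
```

```bash
python3 - <<'E'
from h import *
P,M,o=tcp(); print(P,M[:,2],o['t'],o['contact_force'],o['torque'],o['gripper_width'],o['grasp_force'])
h=np.array([.465,.0695]); print((P[:2]-h)@M[:2,:2])
print(table(bot.read_camera('side'))['tilt'],table(bot.read_camera('top'))['tilt'])
a=np.radians(np.linspace(-55,50,21)); 
for k in range(4):
    b=a[5*k+1:5*k+6]; print('; '.join('%.4f 0 %.4f 0'%(-.048*(np.sin(t)-np.sin(a[5*k])),-.048*(np.cos(t)-np.cos(a[5*k]))) for t in b))
E
```

```text
[0.46068087 0.10748284 0.07841593] [ 2.59623029e-03 -1.82228031e-04 -9.99996613e-01] 9.65 [ 4.83971661 -2.18917066  2.80650384] [-0.69808171 -1.00584495 -0.15878306] 0.15612225109156733 31.40970680862665
[0.03820835 0.00121328]
13.65 13.6
-0.0027 0 -0.0035 0; -0.0057 0 -0.0067 0; -0.0089 0 -0.0096 0; -0.0125 0 -0.0123 0; -0.0162 0 -0.0146 0
-0.0039 0 -0.0019 0; -0.0081 0 -0.0035 0; -0.0123 0 -0.0047 0; -0.0166 0 -0.0055 0; -0.0210 0 -0.0059 0
-0.0044 0 0.0000 0; -0.0088 0 0.0004 0; -0.0131 0 0.0012 0; -0.0173 0 0.0024 0; -0.0214 0 0.0040 0
-0.0039 0 0.0020 0; -0.0077 0 0.0043 0; -0.0112 0 0.0069 0; -0.0145 0 0.0098 0; -0.0174 0 0.0131 0
```

Request:
send_rows --deltas "-0.0027 0 -0.0035 0; -0.0057 0 -0.0067 0; -0.0089 0 -0.0096 0; -0.0125 0 -0.0123 0; -0.0162 0 -0.0146 0"

```text
t: 10.25
eef_pos: [0.4625, 0.0943, 0.0924]
tool_rot: [-0.0, 0.653, 0.757, 0.002]
contact_force: [4.9, 6.0, -7.2]
gripper_width: 0.156
grasp_force: 29.3
```

Request:
send_rows --deltas "-0.0039 0 -0.0019 0; -0.0081 0 -0.0035 0; -0.0123 0 -0.0047 0; -0.0166 0 -0.0055 0; -0.0210 0 -0.0059 0"

```text
t: 10.75
eef_pos: [0.4652, 0.0749, 0.099]
tool_rot: [-0.001, 0.653, 0.758, 0.003]
contact_force: [0.6, 7.6, 4.9]
gripper_width: 0.154
grasp_force: 29.5
```

Request:
send_rows --deltas "-0.0044 0 0.0000 0; -0.0088 0 0.0004 0; -0.0131 0 0.0012 0; -0.0173 0 0.0024 0; -0.0214 0 0.0040 0"

```text
t: 11.25
eef_pos: [0.4682, 0.0528, 0.0952]
tool_rot: [-0.0, 0.653, 0.757, 0.002]
contact_force: [-1.3, 4.6, 9.4]
gripper_width: 0.149
grasp_force: 32.5
```

Request:
send_rows --deltas "-0.0039 0 0.0020 0; -0.0077 0 0.0043 0; -0.0112 0 0.0069 0; -0.0145 0 0.0098 0; -0.0174 0 0.0131 0"

```text
t: 11.75
eef_pos: [0.4706, 0.0345, 0.0819]
tool_rot: [-0.0, 0.653, 0.757, 0.001]
contact_force: [-0.9, 3.5, 12.0]
gripper_width: 0.151
grasp_force: 38.3
```

```bash
python3 - <<'E'
from h import *
P,M,o=tcp(); print(P,M[:,2],o['t'],o['contact_force'],o['torque'],o['gripper_width'],o['grasp_force'])
h=np.array([.465,.0695]); print((P[:2]-h)@M[:2,:2])
for c in ('side','top','wrist'): t=table(bot.read_camera(c)); print(c,t['tilt'],t['N'],t['naz'])
E
```

```text
[0.4705912  0.0345222  0.08189954] [ 0.00110919  0.00170889 -0.99999792] 11.75 [-0.89306254  3.45153829 12.00003345] [ 0.8521912   0.40923777 -0.17365036] 0.15066499163194724 38.314094820816536
[-0.03541947  0.00040847]
side 18.92 1762 -172.4
top 18.87 1087 -170.4
wrist 19.48 8236 170.5
```

Request:
send_rows --deltas "0 0 0 0; 0 0 0 0; 0 0 0 0; 0.02 0 -0.025 0; 0.0451 0 -0.0164 0" --claw 0.5

```text
t: 12.4
eef_pos: [0.4656, 0.0774, 0.0998]
tool_rot: [0.002, 0.655, 0.756, 0.001]
contact_force: [0.5, 1.0, -0.2]
gripper_width: 0.502
grasp_force: 0.0
```

Request:
send_rows --deltas "0 0 0 0; 0 0 0 0; 0 0 0 0; 0 0 0 0; 0 0 0 0"

```text
t: 12.9
eef_pos: [0.4637, 0.0768, 0.0973]
tool_rot: [0.0, 0.654, 0.757, -0.0]
contact_force: [0.0, -0.7, 0.3]
gripper_width: 0.502
grasp_force: 0.0
```

```bash
python3 - <<'E'
from h import *
for c in ('side','top','wrist'): t=table(bot.read_camera(c)); print(c,t['tilt'],t['N'],t['naz'])
E
```

```text
side 18.97 1778 -171.6
top 19.05 1181 -173.5
wrist 7.6 2287 56.8
```

Request:
send_rows --deltas "0 0 0 0; 0 0 0 0; 0 0 0 0; 0 0 0 0; 0 0 0 0" --claw 0 --force 30

```text
t: 13.55
eef_pos: [0.4647, 0.0777, 0.0977]
tool_rot: [0.0, 0.654, 0.757, 0.001]
contact_force: [6.0, 0.2, -3.4]
gripper_width: 0.152
grasp_force: 31.3
```

Request:
send_rows --deltas "-0.0041 0 -0.0005 0; -0.0083 0 -0.0007 0; -0.0125 0 -0.0005 0; -0.0166 0 0 0; -0.0166 0 0 0"

```text
t: 14.05
eef_pos: [0.4667, 0.0634, 0.0982]
tool_rot: [-0.0, 0.653, 0.757, 0.002]
contact_force: [1.7, 5.2, 2.7]
gripper_width: 0.151
grasp_force: 32.0
```

```bash
python3 - <<'E'
from h import *
P,M,o=tcp(); print(P,M[:,2],o['t'],o['contact_force'],o['gripper_width'],o['grasp_force'])
h=np.array([.465,.0695]); print((P[:2]-h)@M[:2,:2])
for c in ('side','top','wrist'): t=table(bot.read_camera(c)); print(c,t['tilt'],t['N'],t['naz'])
E
```

```text
[0.4666909  0.06342707 0.09815267] [ 0.00173132  0.00310521 -0.99999368] 14.05 [1.7128395  5.18293098 2.65777577] 0.15075269297022545 32.02382404357195
[-0.00625549  0.00077987]
side 19.83 1777 -173.4
top 19.73 1164 -169.6
wrist 22.65 4970 136.7
```

Request:
send_rows --deltas "-0.0015 0 0.0002 0; -0.003 0 0.0006 0; -0.003 0 0.0006 0; -0.003 0 0.0006 0"

```text
t: 14.6
eef_pos: [0.467, 0.0609, 0.0977]
tool_rot: [-0.0, 0.653, 0.757, 0.002]
contact_force: [0.1, 5.8, 5.5]
gripper_width: 0.152
grasp_force: 32.5
```

Request:
send_rows --deltas "0 0 0 0; 0 0 0 0; 0 0 0 0; 0 0 -0.04 0; 0 0 -0.09 0" --claw 0.5

```text
t: 15.1
eef_pos: [0.4643, 0.0575, 0.1859]
tool_rot: [-0.002, 0.653, 0.757, -0.002]
contact_force: [1.6, -1.0, 0.3]
gripper_width: 0.502
grasp_force: 0.0
```

Request:
send_rows --deltas "0 0 -0.05 0; -0.04 0 -0.07 0; -0.06 0 -0.07 0; -0.06 0 -0.07 0; -0.06 0 -0.07 0"

```text
t: 15.6
eef_pos: [0.4747, -0.0015, 0.2565]
tool_rot: [-0.0, 0.654, 0.757, -0.0]
contact_force: [-0.5, 0.3, -0.0]
gripper_width: 0.498
grasp_force: 0.0
```

```bash
python3 - <<'E'
from h import *
P,M,o=tcp(); print(P,M[:,:2].T.tolist(),o['t'],o['contact_force'],o['gripper_width'],o['grasp_force'])
for c in ('side','top','wrist'):
    p=bot.read_camera(c); t=table(p); print(c,t['tilt'],t['N'],t['naz'],t['n'],t['m'],t['zc'])
save(p,'w3.png')
for n in ('seat','drill_table','tilt_base'): print(n,[x['xyz'] for x in bot.landmark_of(p,n)[:1]])
E
```

```text
[ 0.47471329 -0.00150648  0.25647602] [[-0.14458518804835782, 0.9894923450979056, 0.00014963177763892998], [0.9894917426432419, 0.14458526514213368, -0.0010919453372938478]] 15.6 [-0.45923361  0.31453902 -0.02426915] 0.49777633116548814 0.0
side 19.9 1767 -171.9 [-0.337  -0.0479  0.9403] [ 0.6331 -0.0048  0.1323] 0.13127681607692204
top 20.45 926 -173.3 [-0.347  -0.0406  0.937 ] [ 0.6484 -0.0034  0.1378] 0.13099105120308688
wrist 20.03 26575 -171.7 [-0.3389 -0.0497  0.9395] [0.6249 0.0038 0.1298] 0.13131866349843846
seat [[0.6216, -0.0001, 0.1263]]
drill_table [[0.6336, -0.0027, 0.1036]]
tilt_base [[0.6292, 0.0023, -0.0042]]
```

View pics/w3.png

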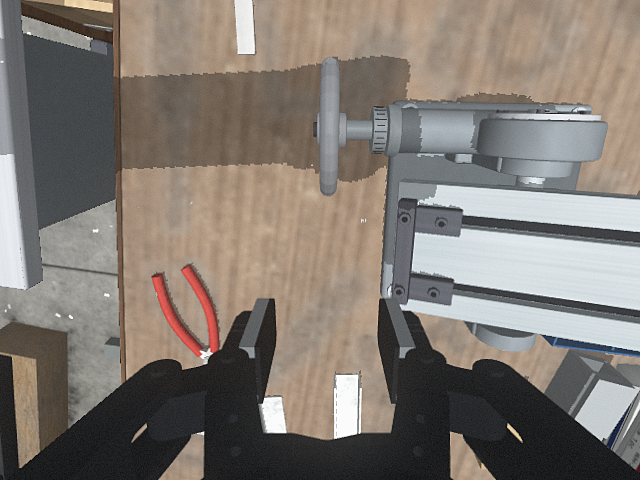

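```bash
python3 - <<'E'
from h import *
np.set_printoptions(precision=4,suppress=True)
p=bot.read_camera('wrist'); t=table(p); n,m=np.array(t['n']),t['m']
W=world(p); xs=np.array([n[2],0,-n[0]]); 
psi=np.radians(8.1); x=np.array([np.cos(psi)*np.cos(np.radians(20)),np.sin(psi)*np.cos(np.radians(20)),np.sin(np.radians(20))]); x-=n*(x@n); x/=np.linalg.norm(x); y=np.cross(n,x)
O=np.array([.631,-.001,.1]); d=W-O
T=np.stack([d@x,d@y,d@n],-1)
h=(W-m)@n
g=(h>.008)&(h<.018)&(abs(T[...,1])<.07)&(T[...,0]>-.12)&(T[...,0]<-.03)
q=T[g]; print(g.sum(),np.percentile(q,[1,50,99],axis=0))
b=q[(q[:,0]>-.074)&(q[:,0]<-.05)]; print(np.histogram(b[:,1],np.arange(-.06,.061,.004)))
for s in (1,-1):
    c=b[b[:,1]*s>0]; print(s,np.percentile(c[:,1],[1,50,99]))
    c=q[(q[:,1]*s>.022)&(q[:,1]*s<.03)]; print('guide end x',np.percentile(c[:,0],[1,99]))
c=q[abs(q[:,1])<.012]; print('stop x',np.percentile(c[:,0],[1,50,99]),np.median(c[:,2]))
f=(abs(h)<.003)&(abs(T[...,1])<.08)&(abs(T[...,0])<.11); f=T[f]; print('face',np.percentile(f,[.5,99.5],axis=0))
f=f[abs(f[:,0])<.03];print('face y',np.percentile(f[:,1],[.5,99.5]),'z',np.median(f[:,2]))
E
```

```text
3901 [[-0.0924 -0.0384  0.0386]
 [-0.0749  0.0098  0.0418]
 [-0.0463  0.0424  0.0474]]
(array([  0,   0,   0,   0,   0,  51, 124, 140, 165, 148,  95,   0,   0,
         0,   0,   0,   0,   0,   0,  48, 161, 164, 175, 192, 136,   0,
         0,   0,   0,   0]), array([-0.06 , -0.056, -0.052, -0.048, -0.044, -0.04 , -0.036, -0.032,
       -0.028, -0.024, -0.02 , -0.016, -0.012, -0.008, -0.004,  0.   ,
        0.004,  0.008,  0.012,  0.016,  0.02 ,  0.024,  0.028,  0.032,
        0.036,  0.04 ,  0.044,  0.048,  0.052,  0.056,  0.06 ]))
1 [0.019  0.0295 0.0385]
guide end x [-0.0923 -0.046 ]
-1 [-0.0374 -0.0267 -0.0184]
guide end x [-0.0922 -0.0464]
stop x [-0.0926 -0.0859 -0.0798] 0.043859420026840006
face [[-0.0931 -0.0546  0.0273]
 [ 0.0826  0.055   0.032 ]]
face y [-0.0544  0.0775] z 0.029867960854264738
```

Request:
send_rows --deltas "-0.2979 0.025 0 -0.7; -0.2979 0.025 0 -0.7; -0.2979 0.025 0 -0.7; -0.2979 0.025 0 -0.7; -0.2979 0.025 0 -0.7" --claw 0.65 --force 20

```text
t: 16.45
eef_pos: [0.5326, -0.2463, 0.2568]
tool_rot: [0.0, 0.649, 0.761, -0.0]
contact_force: [1.1, 0.4, 0.7]
gripper_width: 0.647
grasp_force: 0.0
```

```bash
python3 - <<'E'
from h import *
P,M,o=tcp(); print(P,M[:,:2].T.tolist(),o['t'],bot.tips_ahead)
d=np.array([.5425,-.2927])-P[:2]; print(d@M[:2,:2], np.degrees(np.arctan2(M[1,1],M[0,1])))
E
```

```text
[ 0.53263108 -0.24630864  0.25680577] [[-0.15858296230138635, 0.9873456519091669, -8.788503386058755e-05], [0.9873456554003254, 0.1585829642026395, 1.5060081807302165e-05]] 16.45 0.008
[-0.04736935  0.00238716] 9.124655967450474
```

Request:
send_rows --deltas "-0.0474 0.0024 0 0; -0.0474 0.0024 0.05 0; -0.0474 0.0024 0.1 0; -0.0474 0.0024 0.15 0; -0.0474 0.0024 0.18 0"

```text
t: 16.95
eef_pos: [0.5401, -0.29, 0.0727]
tool_rot: [-0.002, 0.649, 0.761, -0.001]
contact_force: [0.2, -0.8, 0.2]
gripper_width: 0.651
grasp_force: 0.0
```

Request:
send_rows --deltas "0 0 0.03 0; 0 0 0.05 0; 0 0 0.061 0; 0 0 0.061 0; 0 0 0.061 0"

```text
t: 17.45
eef_pos: [0.5429, -0.2911, 0.0166]
tool_rot: [0.0, 0.649, 0.761, 0.0]
contact_force: [0.4, -1.1, -0.5]
gripper_width: 0.649
grasp_force: 0.0
```

```bash
python3 - <<'E'
from h import *
P,M,o=tcp(); print(P,o['t'],o['contact_force'])
d=np.array([.5425,-.2927])-P[:2]; print(d@M[:2,:2], P[2]-.016)
E
```

```text
[ 0.54286689 -0.29107202  0.01659538] 17.45 [ 0.38828883 -1.13157362 -0.46313748]
[-0.00154945 -0.00061978] 0.0005953839907501396
```

Request:
send_rows --deltas "-0.0015 0 0 0; -0.0015 0 0 0; -0.0015 0 0 0; -0.0015 0 0 0; -0.0015 0 0 0" --claw 0 --force 20

```text
t: 17.95
eef_pos: [0.5434, -0.2933, 0.0173]
tool_rot: [0.001, 0.649, 0.761, 0.0]
contact_force: [-0.9, -0.5, 6.8]
gripper_width: 0.368
grasp_force: 20.9
```

Request:
send_rows --deltas "0 0 0 0; 0 0 -0.02 0; 0 0 -0.06 0; 0 0 -0.10 0; 0 0 -0.15 0"

```text
t: 18.45
eef_pos: [0.5411, -0.292, 0.1663]
tool_rot: [-0.001, 0.649, 0.761, -0.0]
contact_force: [-0.0, -1.4, -0.4]
gripper_width: 0.367
grasp_force: 20.1
```

Request:
send_rows --deltas "0 0 -0.05 0; 0 0 -0.09 0; 0 0 -0.09 0; 0 0 -0.09 0; 0 0 -0.09 0"

```text
t: 18.95
eef_pos: [0.5413, -0.2923, 0.2544]
tool_rot: [-0.001, 0.649, 0.761, -0.0]
contact_force: [0.4, 0.5, -1.7]
gripper_width: 0.371
grasp_force: 20.2
```

```bash
python3 - <<'E'
from h import *
P,M,o=tcp(); print(P,M[:,:2].T.tolist(),o['t'],o['contact_force'],o['q'],o['gripper_width'],o['grasp_force'])
p=bot.read_camera('side'); save(p,'s4.png',(200,100,500,400),2)
l=bot.landmark_of(p,'channel'); print(l[:1])
E
```

```text
[ 0.54133812 -0.29227599  0.2544123 ] [[-0.15789891274192142, 0.9874545077472417, 0.0012363189604610045], [0.9874523078835807, 0.15790138619768718, -0.0022565221557261255]] 18.95 [ 0.35362502  0.4592093  -1.73594966] [ 0.77657748  0.41420812 -0.50921453  1.65892204  0.21875367  1.12817899
  0.36719768] 0.37079871866862063 20.191315412521362
[{'xyz': [0.5419, -0.2896, 0.2364], 'confidence': 0.67}]
```

View pics/s4.png

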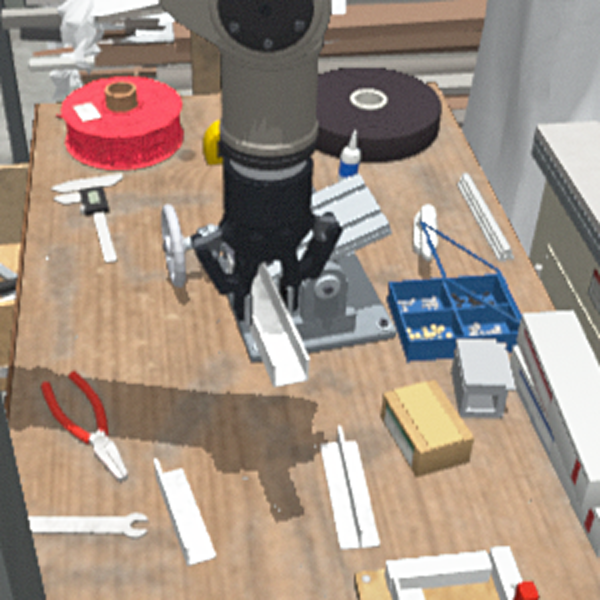

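Request:
send_rows --deltas "0.2741 0.1245 0 0; 0.2741 0.1245 0 0; 0.2741 0.1245 0 0; 0.2741 0.1245 0 0; 0.2741 0.1245 0 0"

```text
t: 19.55
eef_pos: [0.6082, -0.0496, 0.2545]
tool_rot: [-0.001, 0.649, 0.761, -0.001]
contact_force: [0.5, -0.1, -0.5]
gripper_width: 0.369
grasp_force: 20.2
```

Request:
send_rows --deltas "0.046 0.021 0 0; 0.046 0.021 0 0; 0.046 0.021 0 -8; 0.046 0.021 0 -16; 0.046 0.021 0 -24"

```text
t: 20.05
eef_pos: [0.6214, -0.0027, 0.2544]
tool_rot: [-0.001, 0.474, 0.881, -0.001]
contact_force: [0.1, -0.4, -1.5]
gripper_width: 0.369
grasp_force: 20.2
```

Request:
send_rows --deltas "0 0 0 -8; 0 0 0 -16; 0 0 0 -24; 0 0 0 -32; 0 0 0 -40"

```text
t: 20.55
eef_pos: [0.6214, -0.0031, 0.2544]
tool_rot: [-0.001, 0.144, 0.99, -0.0]
contact_force: [-0.5, -0.3, -1.9]
gripper_width: 0.368
grasp_force: 20.2
```

Request:
send_rows --deltas "0 0 0 -8; 0 0 0 -16; 0 0 0 -24; 0 0 0 -25; 0 0 0 -25"

```text
t: 21.05
eef_pos: [0.6216, -0.0029, 0.2549]
tool_rot: [-0.001, -0.069, 0.998, 0.0]
contact_force: [0.4, -0.2, -1.2]
gripper_width: 0.372
grasp_force: 20.2
```

```bash
python3 - <<'E'
from h import *
P,M,o=tcp(); print(P,M[:,:2].T.tolist(),o['t'],o['contact_force'],o['q'],o['gripper_width'],o['grasp_force'])
d=np.array([.621,-.002])-P[:2]; print(d@M[:2,:2], np.degrees(np.arctan2(M[1,1],M[0,1])))
E
```

```text
[ 0.62163853 -0.00294131  0.25487845] [[-0.9904492949158551, -0.1378688693809833, 0.0015391739002157414], [-0.1378679052611636, 0.9904503660179577, 0.0007163475363800827]] 21.05 [ 0.42534606 -0.1963403  -1.23377233] [ 0.55651352  0.53294796 -0.92103153  1.62515316  0.44602263  1.21047934
  1.25006661] 0.37207369916577254 20.210712254047394
[0.00050266 0.00102035] 97.9244918848732
```

Request:
send_rows --deltas "0 0.001 0.02 0; 0 0.001 0.045 0; 0 0.001 0.065 0; 0 0.001 0.07 0; 0 0.001 0.07 0"

```text
t: 21.55
eef_pos: [0.6214, -0.0018, 0.1852]
tool_rot: [-0.001, -0.07, 0.998, 0.0]
contact_force: [0.7, 0.4, -0.4]
gripper_width: 0.373
grasp_force: 20.2
```

```bash
python3 - <<'E'
from h import *
P,M,o=tcp(); print(P,o['t'],o['contact_force'],o['gripper_width'],o['grasp_force'])
p=bot.read_camera('wrist'); save(p,'w5.png')
E
```

```text
[ 0.62144179 -0.00175472  0.1851816 ] 21.55 [ 0.65950123  0.40488927 -0.39370329] 0.3725314387666315 20.191131234169006
```

View pics/w5.png

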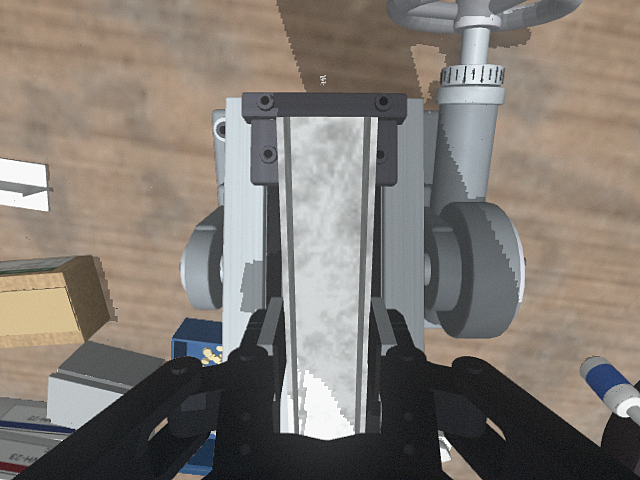

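Request:
send_rows --deltas "0 0 0.004 0; 0 0 0.008 0; 0 0 0.011 0; 0 0 0.013 0; 0 0 0.015 0"

```text
t: 22.1
eef_pos: [0.6214, -0.0018, 0.171]
tool_rot: [-0.001, -0.07, 0.998, -0.0]
contact_force: [-4.4, -1.1, 3.2]
gripper_width: 0.371
grasp_force: 20.7
```

Request:
send_rows --deltas "0 0 0.002 0; 0 0 0.004 0; 0 0 0.006 0; 0 0 0.008 0; 0 0 0.010 0"

```text
t: 22.6
eef_pos: [0.6217, -0.0017, 0.1607]
tool_rot: [-0.0, -0.071, 0.998, -0.0]
contact_force: [-4.1, -1.1, 2.7]
gripper_width: 0.372
grasp_force: 21.0
```

```bash
python3 - <<'E'
from h import *
P,M,o=tcp(); print(P,M[:,2],o['t'],o['contact_force'],o['torque'],o['gripper_width'],o['grasp_force'])
E
```

```text
[ 0.62172469 -0.00166337  0.16066304] [-2.67851293e-04 -7.76355167e-05 -9.99999961e-01] 22.6 [-4.09197001 -1.07543599  2.6636456 ] [-0.0783034   0.69358922  0.03247668] 0.37231337749074644 20.982826352119446
```

Request:
send_rows --deltas "0 0 0.0025 0; 0 0 0.005 0; 0 0 0.0075 0; 0 0 0.01 0; 0 0 0.012 0"

```text
t: 23.1
eef_pos: [0.6222, -0.0016, 0.1487]
tool_rot: [0.0, -0.071, 0.998, 0.0]
contact_force: [-1.7, 0.6, 2.7]
gripper_width: 0.371
grasp_force: 21.3
```

```bash
cat >> h.py <<'E'
def chan(p):
    """channel web inner plane in the table frame; tilt and offset"""
    W=world(p); ps,t=np.radians([8.1,20]); c,s=np.cos,np.sin
    x=np.array([c(ps)*c(t),s(ps)*c(t),s(t)]); y=np.array([-s(ps),c(ps),0]); n=np.cross(x,y)
    T=(W-np.array([.631,-.001,.13-.03]))@np.stack([x,y,n],1); T[...,2]-=.03
    m=bot.masks_of(p,'channel')[0]['mask']; return T,m
E
python3 - <<'E'
from h import *
np.set_printoptions(precision=4,suppress=True)
P,M,o=tcp(); print(P,o['t'],o['contact_force'],o['torque'],o['gripper_width'],o['grasp_force'])
p=bot.read_camera('wrist'); T,m=chan(p); q=T[m]; q=q[np.isfinite(q[:,0])]
print(len(q),np.percentile(q,[1,50,99],axis=0))
w=q[abs(q[:,1])<.011]; k=np.polyfit(w[:,0],w[:,2],1); print('web',np.degrees(np.arctan(k[0])),k,np.percentile(w[:,0],[1,99]))
for lo,hi in((-.078,-.06),(-.06,-.04),(-.04,-.02)):
    s=q[(q[:,0]>lo)&(q[:,0]<hi)&(q[:,2]>k[1]+.018)]; print(lo,np.percentile(s[:,1],[2,98]) if len(s) else 0)
E
```

```text
[ 0.6222 -0.0016  0.1487] 23.1 [-1.7495  0.6382  2.6617] [-0.0751  0.3441  0.009 ] 0.3707161508383947 21.34539395570755
24971 [[-0.0702 -0.0143  0.0024]
 [-0.0075  0.0016  0.0053]
 [ 0.0577  0.0169  0.0303]]
web -1.4955535367346329 [-0.0261  0.0046] [-0.0703  0.0585]
-0.078 [-0.0145  0.017 ]
-0.06 [-0.0144  0.017 ]
-0.04 [-0.0144  0.017 ]
```

Request:
send_rows --deltas "0.001 -0.0005 0.0018 0; 0.002 -0.001 0.0032 0; 0.0035 -0.001 0.0037 0; 0.005 -0.001 0.0042 0; 0.0065 -0.001 0.0048 0"

```text
t: 23.7
eef_pos: [0.6157, -0.0037, 0.1442]
tool_rot: [0.0, -0.07, 0.998, -0.0]
contact_force: [0.8, 0.3, 2.8]
gripper_width: 0.368
grasp_force: 21.4
```

```bash
cat > meas.py <<'E'
from h import *
np.set_printoptions(precision=4,suppress=True)
P,M,o=tcp(); print(P,o['t'],np.array(o['contact_force']),np.array(o['torque']),o['gripper_width'],o['grasp_force'])
p=bot.read_camera('wrist'); T,m=chan(p); q=T[m]; q=q[np.isfinite(q[:,0])]
w=q[(abs(q[:,1])<.011)&(q[:,2]<.012)]; k=np.polyfit(w[:,0],w[:,2],1); print('web deg',np.degrees(np.arctan(k[0])),k,np.percentile(w[:,0],[1,99]))
s=q[(q[:,0]<-.03)&(q[:,2]>k[1]+.018)]; print(np.percentile(s,[1,99],axis=0))
E
python3 meas.py
```

```text
[ 0.6157 -0.0037  0.1442] 23.7 [0.8283 0.274  2.7968] [ 0.0218 -0.4362 -0.0238] 0.3682160302141176 21.432839334011078
web deg -0.010883704490189917 [-0.0002  0.0024] [-0.0775  0.0503]
[[-0.0784 -0.0158  0.0209]
 [-0.0306  0.0161  0.0277]]
```

Request:
send_rows --deltas "0.001 0 0.0004 0; 0.002 0 0.0008 0; 0.003 0 0.0011 0; 0.003 0 0.0011 0; 0.003 0 0.0011 0"

```text
t: 24.3
eef_pos: [0.6148, -0.0038, 0.1439]
tool_rot: [0.002, -0.07, 0.998, 0.0]
contact_force: [7.0, 0.2, 2.3]
gripper_width: 0.368
grasp_force: 21.3
```

```bash
python3 meas.py
```

```text
[ 0.6148 -0.0038  0.1439] 24.3 [7.0021 0.1925 2.3427] [ 0.0791 -1.5691 -0.0237] 0.36786898572251964 21.343554854393005
web deg 0.056765017628880386 [0.001  0.0024] [-0.0782  0.0493]
[[-0.079  -0.0158  0.0214]
 [-0.0306  0.016   0.0275]]
```

Request:
send_rows --deltas "-0.0007 0 0.0006 0; -0.0014 0 0.0012 0; -0.0014 0 0.0012 0; -0.0014 0 0.0012 0; -0.0014 0 0.0012 0"

```text
t: 24.9
eef_pos: [0.6148, -0.0039, 0.1437]
tool_rot: [0.001, -0.07, 0.998, -0.0]
contact_force: [-2.2, -0.8, 14.2]
gripper_width: 0.374
grasp_force: 22.9
```

```bash
python3 meas.py
```

```text
[ 0.6148 -0.0039  0.1437] 24.9 [-2.2116 -0.7765 14.1805] [-0.3269  0.1894 -0.085 ] 0.37438904042425825 22.890248000621796
web deg 0.06954710183758105 [0.0012 0.0023] [-0.0784  0.0492]
[[-0.0792 -0.0158  0.022 ]
 [-0.0305  0.0161  0.0275]]
```

Request:
send_rows --deltas "0.0004 0 -0.0005 0; 0.0006 0 -0.0009 0; 0.0006 0 -0.0009 0; 0.0006 0 -0.0009 0; 0.0006 0 -0.0009 0"

```text
t: 25.5
eef_pos: [0.6148, -0.0039, 0.1437]
tool_rot: [0.002, -0.07, 0.998, 0.0]
contact_force: [3.5, 0.2, 7.6]
gripper_width: 0.371
grasp_force: 22.0
```

Request:
send_rows --deltas "0 0 0 0; 0 0 0 0; 0 0 0 0; 0 0 0 0; 0 0 0 0"

```text
t: 26.0
eef_pos: [0.6148, -0.0038, 0.1437]
tool_rot: [0.002, -0.07, 0.998, 0.0]
contact_force: [4.1, 0.4, 7.5]
gripper_width: 0.371
grasp_force: 22.0
```

```bash
python3 meas.py
```

```text
[ 0.6148 -0.0038  0.1437] 26.0 [4.0672 0.4079 7.4964] [-0.13   -0.9174 -0.0643] 0.37133326826254665 21.9599586725235
web deg 0.051255916939039005 [0.0009 0.0023] [-0.0785  0.0492]
[[-0.0793 -0.0158  0.0212]
 [-0.0305  0.0161  0.0276]]
```

Request:
send_rows --deltas "-0.0003 0 -0.0003 0; -0.0003 0 -0.0003 0; -0.0003 0 -0.0003 0; -0.0003 0 -0.0003 0; -0.0003 0 -0.0003 0"

```text
t: 26.6
eef_pos: [0.6148, -0.0039, 0.1437]
tool_rot: [0.001, -0.07, 0.998, -0.0]
contact_force: [4.5, -0.1, 6.2]
gripper_width: 0.37
grasp_force: 21.8
```

Request:
send_rows --deltas "0 0 0 0; 0 0 0 0; 0 0 0 0; 0 0 0 0; 0 0 0 0"

```text
t: 27.1
eef_pos: [0.6148, -0.0039, 0.1437]
tool_rot: [0.001, -0.07, 0.998, 0.0]
contact_force: [3.6, -1.0, 6.3]
gripper_width: 0.37
grasp_force: 21.8
```

```bash
python3 meas.py; python3 - <<'E'
from h import *
p=bot.read_camera('side'); t=table(p); print(t['tilt'],t['N']); save(p,'s6.png',(220,120,480,330),3)
print(table(bot.read_camera('wrist'))['tilt'])
E
```

```text
[ 0.6148 -0.0039  0.1437] 27.1 [ 3.5918 -1.0487  6.2706] [-0.0713 -0.9581 -0.051 ] 0.36996791881963 21.844469010829926
web deg 0.06009914631250265 [0.001  0.0023] [-0.0784  0.0492]
[[-0.0791 -0.0158  0.0218]
 [-0.0305  0.0161  0.0274]]
20.02 937
20.4
```

View pics/s6.png

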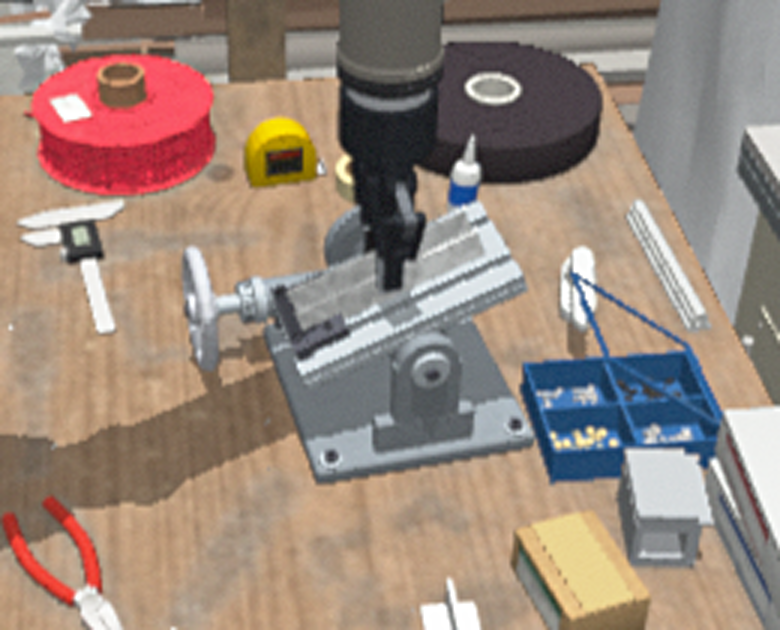

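```bash
python3 -c "
from station import bot
print(bot.hand_in())"
```

```text
the job is handed in; nothing more can be done
None
```

The job is handed in: the table reads about 20° (20.0° side camera, 20.4° wrist camera), and the channel lies open side up, flush between the guide blocks and against the end stop. It is still gripped and pressed on with about 5–6 N, and the arm took 27 s of the 67 s allowed.

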